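Find the rocking pot lid and seat it

TASK

One of the three screw-pot lids is not seated. With closed fingertips press down near the edges of the lids until you find the one whose high side rocks down under the finger, then push that lid sideways until it drops into its pot and lies flat. Do not lift any lid, keep the other two seated and leave the spools where they stand.

Things in the scene. Friction and masses are not known exactly. Their poses are not given: they have to be found in the camera images.
- lid_a: dark loose lid, one of three alike, 88 mm across, 10 mm thick, on a pale fixed pot 84 mm across; origin at its underside's centre, z up. Seated: level, origin at z 0.060 = pot rim, firm all round. Unseated: 4 to 7 mm off centre, tilted 3 to 5 degrees; pressed 30 mm out on its high side it rocks over by 5 to 15 degrees. Pushed at its high edge towards its low side it drops in within 10 mm; a spigot stops it
- lid_b: dark loose lid, one of three alike, 88 mm across, 10 mm thick, on a pale fixed pot 84 mm across; origin at its underside's centre, z up. Seated: level, origin at z 0.060 = pot rim, firm all round. Unseated: 4 to 7 mm off centre, tilted 3 to 5 degrees; pressed 30 mm out on its high side it rocks over by 5 to 15 degrees. Pushed at its high edge towards its low side it drops in within 10 mm; a spigot stops it
- lid_c: dark loose lid, one of three alike, 88 mm across, 10 mm thick, on a pale fixed pot 84 mm across; origin at its underside's centre, z up. Seated: level, origin at z 0.060 = pot rim, firm all round. Unseated: 4 to 7 mm off centre, tilted 3 to 5 degrees; pressed 30 mm out on its high side it rocks over by 5 to 15 degrees. Pushed at its high edge towards its low side it drops in within 10 mm; a spigot stops it
- spool_short: pale turned wooden spool, 44 mm across, 40 mm tall; bystander, origin under its centre
- spool_tall: turned wooden spool, 42 mm across, 70 mm tall; bystander, origin under its centre
There are look-alikes about, which are no part of the job. What is shaped like the lid_b but yellow is not meant. Leave any yellow look-alike of the lid_a alone.

How it is judged (in metres and radians):
On the way:
1. a finger presses down the high side of the unseated lid so that it rocks over: its centre rises above 63.7 mm on its spigot under the finger (((contact force between the fingers and lid_a above 0.3 N and height (world z) of lid_a above 0.0637 m) or (contact force between the fingers and lid_b above 0.3 N and height (world z) of lid_b above 0.0637 m) or (contact force between the fingers and lid_c above 0.3 N and height (world z) of lid_c above 0.0637 m))), for 0.05 s.
At the end, for the whole second after the job is handed in: all three lids level (within 0.025 rad), down on their pots' rims (underside within 1.5 mm above the rim height of 60 mm) and at rest (angle between each of lid_a, lid_b, lid_c's own z axis and vertical below 0.025 rad and height (world z) of lid_a between 0.058 and 0.0615 m and linear speed of each of lid_a, lid_b, lid_c below 0.02 m/s and height (world z) of lid_b between 0.058 and 0.0615 m and height (world z) of lid_c between 0.058 and 0.0615 m); the robot touches nothing.
It fails at once if a lid is lifted off (20 mm above its seat) or falls from its pot (height (world z) of any of lid_a, lid_b, lid_c above 0.08 m or height (world z) of any of lid_a, lid_b, lid_c below 0.05 m).
It fails at once if a lid is shoved more than 18 mm from where it lay (distance of any of lid_a, lid_b, lid_c from where it was at the start of the episode above 0.018 m).
It fails at once if a spool is moved more than 15 mm (distance of any of spool_short, spool_tall from where it was at the start of the episode above 0.015 m).
It also fails if it takes over 45 s, if anything falls off the work surface, if the arm or the gripper's body presses on something with over 40 N, if the wrist force passes 120 N, or if a joint passes its speed limit or range.

ROBOT

A 6-joint arm with a two-finger parallel gripper is mounted at the origin on a cart in front of the work surface, level with it; the furniture and walls round the work are solid. World frame = base frame: x ahead of the robot, y to its left, z up, the work surface at z = 0. Lengths are in m, angles in degrees, forces in N, time in s.
With the tool pointing down it reaches from about 0.3 to 0.75 m from the base axis. Payload 8.5 kg.
Tool frame: the origin (TCP) lies midway between the tips of the shut fingers; the grasp point (between the pads) lies manip.grip_depth behind it (manip.grip_depth is the distance from the TCP to the grasp point, in m); z points along the fingers, y is the direction in which the jaws open and shut (so a half turn about z gives the same grasp; the last joint's range is limited). The gripper opens to 85 mm and grips with 20 to 120 N. Pads are 22 mm wide; open, the fingers measure 114 mm over their backs; the gripper's body (76 mm by 85 mm) begins 54 mm behind the grasp point. The pads swing forward as they close: fully open they stand 13 mm farther back than shut.
Start: joints at [-80.747, 21.807, 74.336, -0, 83.858, -12.336], TCP at [0.202, -0.511, 0.231] pointing down, gripper open.
Joint ranges: [-178.18, 178.18], [-50.72, 133.34], [12.68, 142.11], [-81.47, 261.47], [9.98, 163.14], [-165.26, 165.26]. Speed limits (degrees/s): [136.94, 136.94, 180, 180, 180, 180].

INTERFACE

Orientations are given as a 3x3 rotation matrix whose columns are the frame's x, y, z axes.
In Python, from station import manip gives the robot as it stands.
- The arm moves only by the shell command python3 -m creep 'ROWS' [FORCE]. ROWS is JSON, a list of rows, each a list of 5 numbers: the shift along the tool's x, y, z in m, then the turn about the tool's z in rad, then the opening in per cent of the stroke, from 0 (shut) to 100 (fully open). A call has exactly 5 rows; each row shifts and turns the commanded pose from where the row before left it, along the tool's axes as they then stand; what a row does not reach is not made up. A row lasts 1/12 s, in which the tool goes at most 41.7 mm and 7.16 degrees, less where a joint would pass 70% of its speed; a pose out of reach is approached as far as the arm can. A call is refused whole if a number of a shift passes 0.0417 or a number of a turn 0.125, either way. A call with a gripper value outside its range is refused whole. The fingers move at their own pace and stop on an object; FORCE is the grip in N (left out, the last holds). Time passes only in rows, so rows that do not move let the fingers close, or fill a call up. It gives the time, the measured TCP pose, the force and the opening at its end, in the units of the state.
- manip.get_obs(): the state, without advancing time (a new reading comes with each control period).
- manip.grab_frame(name): name is "scene" or "top" or "wrist"; returns the picture (480x640x3 uint8, blue, green, red); there is no depth.
- manip.get_calibration(name): a dict with "fx", "fy", "cx", "cy" (pixels), "extrinsics" (4x4, takes a point from world to camera coordinates). Camera axes: x right, y up, looking along -z (the intrinsics and any distortion apply to the point x, -y, -z); pixel columns grow to the right and rows downward; lengths in m; the calibration is good to about 2 mm. A picture is of the moment at which its call begins: read the wrist's pose just before it. get_calibration takes no time and is no camera call; for the wrist camera it gives the pose at the moment of the call.
- manip.hand_in(): hands the job in, once; it reports no verdict.
Trained networks look in the newest picture that a camera, given by its name, has taken for a name from the list of things; names that differ only in an ending like _2 or _b are one class to them, and where a whole thing is asked for, a point or a joint stands for the part that bears it (a point fixed in the world has none). Each returns a list of dicts, best first, with "p" (0 to 1); they miss things now and then, are a little off and sometimes report something else, mostly with a low value. They report only what shows in the picture. A call takes as long as a camera call. They do not tell look-alikes from the thing itself.
- manip.spot_in(target, camera): "at" ([x, y, z] in m, in world coordinates, good to about 4 mm: the middle of the surface that is visible of it).
The state is a dict: "time_s": time; "joints": joint angles; "joint_velocities": joint speeds; "joint_efforts": joint torques, N m; "eef_pos": TCP position; "ee_rot": TCP orientation; "wrist_force": force on the tool from outside, world axes, zero at the start; "wrist_torque": the same for the moment, N m; "grip_width": opening from 0.0 (shut) to 1.0 (fully open).
Only numpy, scipy, OpenCV 4.12 (cv2) and the standard library are available. Lean on these libraries where they do the work, as an engineer would, in place of code of your own. Each camera call takes 0.05 s, during which the arm holds its last target. There are 200 camera calls.

## Working session

There is one attempt and no reset: what is moved stays moved. The work goes in short steps, Python scripts to look and compute and a shell command to move; the robot and the scene stay as the last step left them, time stands still between calls to the robot, and variables do not carry over. Pictures are saved under pics/ and viewed, about 8 in all and at most 12, crops included, and the job is handed in when it is done.

```bash
mkdir -p pics; python3 - <<'E'
from station import manip
import cv2
for c in ("scene","top"):
    cv2.imwrite(f"pics/{c}0.png",manip.grab_frame(c))
    for t in ("lid_a","spool_short","spool_tall"):
        for d in manip.spot_in(t,c): print(c,t,d)
o=manip.get_obs();print(o["time_s"],o["eef_pos"],o["ee_rot"],o["grip_width"],manip.grip_depth)
E
```

```text
scene lid_a {'at': [0.509, -0.0023, 0.0694], 'p': 0.85}
scene lid_a {'at': [0.5679, 0.3676, 0.0689], 'p': 0.7}
scene lid_a {'at': [0.5165, 0.1956, 0.0709], 'p': 0.65}
scene lid_a {'at': [0.6375, 0.0935, 0.0153], 'p': 0.65}
scene lid_a {'at': [0.5876, 0.4932, 0.0114], 'p': 0.6}
scene spool_short {'at': [0.6855, 0.338, 0.0323], 'p': 0.64}
scene spool_tall {'at': [0.3802, 0.2851, 0.0486], 'p': 0.9}
top lid_a {'at': [0.571, 0.3546, 0.074], 'p': 0.74}
top lid_a {'at': [0.6263, 0.0937, 0.0102], 'p': 0.72}
top lid_a {'at': [0.5943, 0.488, 0.0155], 'p': 0.61}
top lid_a {'at': [0.5195, 0.1925, 0.0693], 'p': 0.6}
top lid_a {'at': [0.516, -0.0091, 0.0712], 'p': 0.57}
top spool_short {'at': [0.6913, 0.3267, 0.0395], 'p': 0.65}
top spool_tall {'at': [0.3914, 0.2787, 0.0716], 'p': 0.54}
0.4 [ 0.20236176 -0.51136227  0.23122491] [[ 9.29857419e-01  3.67920074e-01 -7.61990026e-06]
 [ 3.67920065e-01 -9.29857392e-01  2.35990368e-04]
 [ 7.97401728e-05 -2.22240908e-04 -9.99999972e-01]] 0.9999507112273813 0.0187
```

View pics/scene0.png

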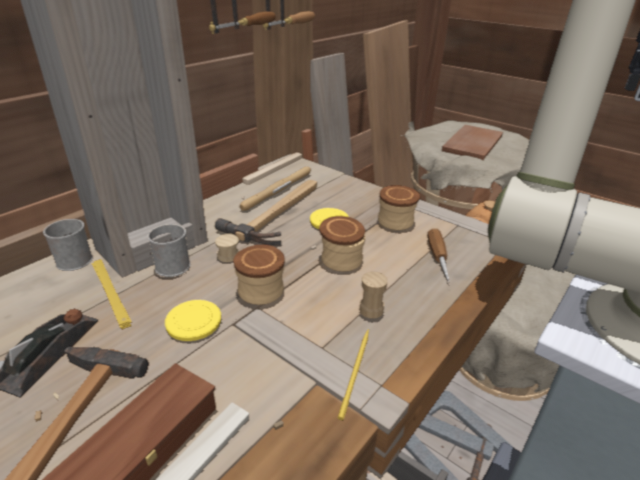

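View pics/top0.png

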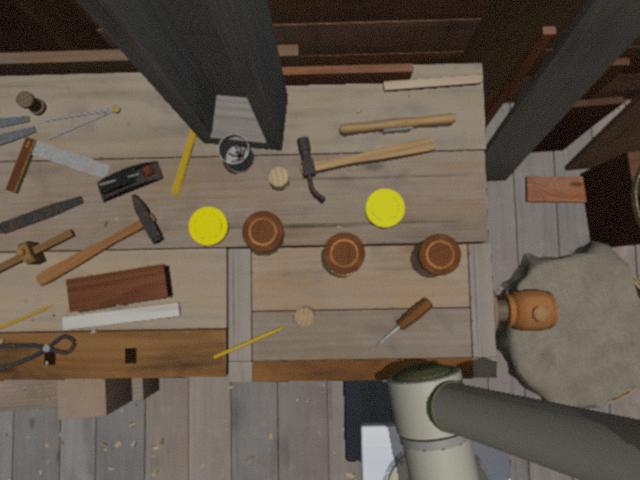

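The scene view shows three dark lids on pots at about (342,230), (398,195) and (260,262). The yellow lids lie at (193,320) and (328,218), and the spools at (227,248) and (373,296). The top view agrees. Next I zoom in on the lids.

```bash
python3 - <<'E'
import cv2,numpy as np
s=cv2.imread("pics/scene0.png");t=cv2.imread("pics/top0.png")
f=lambda im,u,v:cv2.resize(im[v-32:v+32,u-32:u+32],(266,266),interpolation=cv2.INTER_CUBIC)
a=np.hstack([f(s,398,207),f(s,342,243),f(s,260,273)])
b=np.hstack([f(t,438,255),f(t,344,255),f(t,263,232)])
cv2.imwrite("pics/crop.png",np.vstack([a,b]))
E
```

```text
(no output)
```

View pics/crop.png

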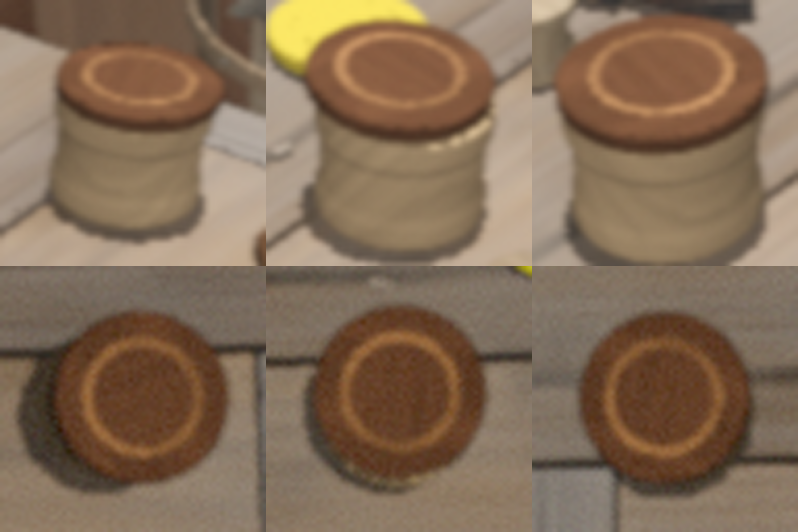

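The lid at y≈0 overhangs to the right in the scene view, and the lid at y≈0.19 shows a sliver of rim. That doesn't settle it, so I'm moving in for wrist views. First I shut the fingers and square the tool to the world axes.

```bash
python3 -m creep '[[0.005,-0.02,0,0.0754,0],[0.005,-0.02,0,0.0754,0],[0.005,-0.02,0,0.0754,0],[0.005,-0.02,0,0.0754,0],[0.005,-0.02,0,0.0754,0]]' 40
python3 -m creep '[[0.022,-0.034,0,0,0],[0.022,-0.034,0,0,0],[0.022,-0.034,0,0,0],[0.022,-0.034,0,0,0],[0.022,-0.034,0,0,0]]'
python3 -m creep '[[0.022,-0.034,0,0,0],[0.022,-0.034,0,0,0],[0.022,-0.034,0,0,0],[0.022,-0.034,0,0,0],[0.022,-0.034,0,0,0]]'
```

```text
time_s: 0.82
eef_pos: [0.2041, -0.4079, 0.2313]
ee_rot: [[1.0, -0.004, -0.0], [-0.004, -1.0, 0.0], [-0.0, -0.0, -1.0]]
wrist_force: [-0.0, -0.3, 0.5]
grip_width: 0.298
time_s: 1.23
eef_pos: [0.3148, -0.2372, 0.2315]
ee_rot: [[1.0, -0.001, 0.0], [-0.001, -1.0, -0.0], [0.0, 0.0, -1.0]]
wrist_force: [1.1, -1.3, -0.5]
grip_width: 0.0
time_s: 1.65
eef_pos: [0.4251, -0.0669, 0.2316]
ee_rot: [[1.0, -0.0, 0.001], [-0.0, -1.0, -0.0], [0.001, 0.0, -1.0]]
wrist_force: [0.6, -1.6, 0.2]
grip_width: 0.002
```

```bash
cat >h.py <<'E'
from station import manip
import cv2,numpy as np
def shot(n):
    c=manip.get_calibration("wrist");im=manip.grab_frame("wrist")
    cv2.imwrite(f"pics/{n}.png",im);np.savez(f"pics/{n}.npz",**{k:c[k] for k in("fx","fy","cx","cy","extrinsics")})
    E=np.array(c["extrinsics"]);print(n,"cam",(-E[:3,:3].T@E[:3,3]).round(3),"look",(-E[2,:3]).round(2),c["fx"])
    for d in manip.spot_in("lid_a","wrist"):print(d)
E
python3 -c "import h;h.shot('w1')"
python3 -m creep '[[0.005,-0.025,0,0,0],[0.005,-0.025,0,0,0],[0.005,-0.025,0,0,0],[0,-0.025,0,0,0],[0,0,0,0,0]]'
python3 -c "import h;h.shot('w2')"
python3 -m creep '[[0,-0.04,0,0,0],[0.005,-0.04,0,0,0],[0.005,-0.04,0,0,0],[0.005,-0.04,0,0,0],[0,0,0,0,0]]'
python3 -c "import h;h.shot('w3')
import cv2,numpy as np
cv2.imwrite('pics/w.png',np.hstack([cv2.resize(cv2.imread(f'pics/w{i}.png'),(266,200),interpolation=cv2.INTER_AREA) for i in (1,2,3)]))"
```

```text
w1 cam [ 0.509 -0.066  0.375] look [-0.32 -0.   -0.95] 378.92314727292637
{'at': [0.5914, 0.093, 0.0112], 'p': 0.97}
{'at': [0.5187, -0.0121, 0.0689], 'p': 0.68}
{'at': [0.5135, 0.1616, 0.0723], 'p': 0.6}
time_s: 2.17
eef_pos: [0.439, 0.0335, 0.2314]
ee_rot: [[1.0, 0.002, -0.0], [0.002, -1.0, 0.001], [-0.0, -0.001, -1.0]]
wrist_force: [-0.1, -1.2, -0.3]
grip_width: -0.001
w2 cam [0.523 0.034 0.375] look [-0.33 -0.   -0.95] 378.92314727292637
{'at': [0.5185, -0.0108, 0.0705], 'p': 0.97}
{'at': [0.5239, 0.1896, 0.0731], 'p': 0.89}
{'at': [0.5997, 0.0949, 0.0117], 'p': 0.87}
time_s: 2.68
eef_pos: [0.4548, 0.1949, 0.2312]
ee_rot: [[1.0, 0.004, 0.0], [0.004, -1.0, 0.002], [0.0, -0.002, -1.0]]
wrist_force: [-0.6, 0.0, -0.6]
grip_width: -0.002
w3 cam [0.539 0.196 0.374] look [-0.33 -0.   -0.95] 378.92314727292637
{'at': [0.5167, -0.0075, 0.0697], 'p': 0.9}
{'at': [0.5719, 0.3567, 0.0676], 'p': 0.88}
{'at': [0.5865, 0.4592, 0.0145], 'p': 0.8}
{'at': [0.6094, 0.0975, 0.0138], 'p': 0.79}
{'at': [0.5251, 0.1896, 0.0746], 'p': 0.6}
```

View pics/w.png

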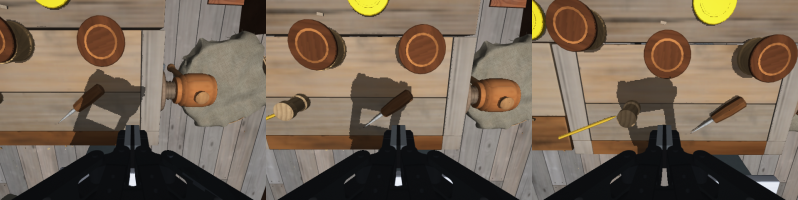

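The wrist frames show the lids clearly: w2 has the y≈0.19 and y≈0 lids at the upper left and right, and w3 has all three. I'll fit a cylinder model to the lid outlines across all the views.

```bash
cat >fit.py <<'E'
from station import manip
import cv2,numpy as np,sys
from scipy.optimize import least_squares
from scipy.spatial.transform import Rotation as R
L={'y0':(.516,-.008),'y2':(.522,.190),'y36':(.571,.357)}
def load(n):
    im=cv2.imread(f"pics/{n}.png")
    c=manip.get_calibration(n[:-1]) if n[0]!='w' else np.load(f"pics/{n}.npz")
    return im,[float(c[k]) for k in("fx","fy","cx","cy")],np.array(c["extrinsics"])
def proj(P,K,E):
    q=P@E[:3,:3].T+E[:3,3];return np.c_[K[2]+K[0]*q[:,0]/-q[:,2],K[3]+K[1]*q[:,1]/q[:,2]]
a=np.linspace(0,2*np.pi,120,endpoint=False)
C=np.r_[np.c_[44e-3*np.cos(a),44e-3*np.sin(a),0*a],np.c_[44e-3*np.cos(a),44e-3*np.sin(a),0*a+.01]]
def model(p):return R.from_rotvec([p[3],p[4],0]).apply(C)+[p[0],p[1],p[2]]
def contour(n,xy):
    im,K,E=load(n)
    p0=proj(model([*xy,.06,0,0]),K,E)
    if (p0.min(0)<4).any() or (p0.max(0)>[635,475]).any():return None
    h=cv2.convexHull(p0.astype(np.float32)).astype(int)
    S=4;x0,y0=p0.min(0).astype(int)-6;x1,y1=p0.max(0).astype(int)+8;x0=max(x0,0);y0=max(y0,0)
    lab=cv2.cvtColor(cv2.resize(im[y0:y1,x0:x1],None,fx=S,fy=S,interpolation=cv2.INTER_CUBIC),cv2.COLOR_BGR2HSV)
    m=np.zeros(im.shape[:2],np.uint8);cv2.fillPoly(m,[h],1)
    sat=lab[...,1];t,b=cv2.threshold(cv2.GaussianBlur(sat,(0,0),2),0,255,cv2.THRESH_OTSU)
    cs,_=cv2.findContours(b,cv2.RETR_EXTERNAL,cv2.CHAIN_APPROX_NONE)
    c=cv2.convexHull(max(cs,key=cv2.contourArea))[:,0]
    return (np.r_[c]+.5)/S-.5+[x0,y0],K,E,t,cv2.contourArea(c)/S**2/cv2.contourArea(h),im
def resid(p,V):
    r=[]
    for c,K,E,*_ in V:
        h=cv2.convexHull(proj(model(p),K,E).astype(np.float32))
        r+=[cv2.pointPolygonTest(h,tuple(map(float,q)),True)*30/K[0]*10 for q in c]
    return np.array(r)
if __name__=="__main__":
  for l,xy in L.items():
    V=[]
    for n in sys.argv[1:]:
        v=contour(n,xy)
        if v is None: continue
        s=least_squares(lambda p:np.r_[resid(p,[v]),(p[2]-.061)*2000],[*xy,.06,0,0],loss='soft_l1',diff_step=1e-3,x_scale=[.01,.01,.01,.1,.1])
        t=R.from_rotvec([*s.x[3:],0]).apply([0,0,1])
        print(l,n,'area',round(v[4],2),'xyz',(s.x[:3]*1e3).round(1),'down-dir tilt deg',np.degrees(t[:2]).round(1),'rms',round(np.sqrt(np.mean(resid(s.x,[v])**2)),2))
        if .85<v[4]<1.15:V.append(v)
    s=least_squares(lambda p:np.r_[resid(p,V)],[*xy,.06,0,0],loss='soft_l1',diff_step=1e-3,x_scale=[.01,.01,.01,.1,.1])
    t=R.from_rotvec([*s.x[3:],0]).apply([0,0,1])
    print(l,'ALL',(s.x[:3]*1e3).round(1),np.degrees(t[:2]).round(1))
E
python3 fit.py scene0 top0 w1 w2 w3
```

```text
y0 scene0 area 1.0 xyz [512.9  -9.7  61. ] down-dir tilt deg [-0.1 -0.2] rms 0.65
y0 top0 area 0.99 xyz [516.5  -5.5  61. ] down-dir tilt deg [-3.3  6.3] rms 0.43
y0 w1 area 0.98 xyz [516.   -8.9  60.2] down-dir tilt deg [0.4 6.3] rms 0.33
y0 w2 area 0.98 xyz [516.4  -8.7  60.6] down-dir tilt deg [-7.2 -4.3] rms 0.26
y0 ALL [516.1  -8.8  58.5] [-0.3 -0.6]
y2 scene0 area 1.29 xyz [531.2 184.7  61.1] down-dir tilt deg [-13.7  -0. ] rms 2.06
y2 top0 area 0.97 xyz [522.6 192.2  61. ] down-dir tilt deg [-0.   1.8] rms 0.24
y2 w2 area 0.99 xyz [523.2 191.6  60.9] down-dir tilt deg [-5.   2.3] rms 0.23
y2 w3 area 0.99 xyz [523.4 190.7  60.9] down-dir tilt deg [-5.2 -0.3] rms 0.17
y2 ALL [523.3 190.8  61.9] [-5.5  2.7]
y36 scene0 area 0.96 xyz [571.3 362.3  60.9] down-dir tilt deg [ 1.3 -0.9] rms 0.36
y36 top0 area 0.97 xyz [572.7 360.3  61. ] down-dir tilt deg [-11.1  12.5] rms 0.13
y36 ALL [572.1 361.3  59.9] [ 1.3 -0.7]
```

The y≈0.19 lid is tilted about 6° with its normal leaning (-x, +y), so its high side is +x and slightly -y. That matches the exposed rim on its -x side. I'll press it at about (0.550, 0.178).

```bash
python3 -m creep '[[0.024,0.004,0.02,0,0],[0.024,0.004,0.03,0,0],[0.024,0.004,0.03,0,0],[0.023,0.005,0.03,0,0],[0,0,0.02,0,0]]'
python3 -m creep '[[0,0,0.005,0,0],[0,0,0.005,0,0],[0,0,0,0,0],[0,0,0,0,0],[0,0,0,0,0]]'
```

```text
time_s: 3.2
eef_pos: [0.5524, 0.17, 0.0984]
ee_rot: [[1.0, -0.005, -0.001], [-0.005, -1.0, -0.001], [-0.001, 0.001, -1.0]]
wrist_force: [-1.0, -0.6, -0.1]
grip_width: 0.004
time_s: 3.62
eef_pos: [0.5498, 0.1739, 0.093]
ee_rot: [[1.0, -0.0, 0.003], [-0.0, -1.0, 0.0], [0.003, -0.0, -1.0]]
wrist_force: [-0.4, -0.1, -0.5]
grip_width: -0.003
```

```bash
python3 -m creep '[[0,-0.003,0.005,0,0],[0,0,0.005,0,0],[0,0,0.003,0,0],[0,0,0,0,0],[0,0,0,0,0]]'
python3 -m creep '[[0,0,0.002,0,0],[0,0,0.002,0,0],[0,0,0.001,0,0],[0,0,0,0,0],[0,0,0,0,0]]'
```

```text
time_s: 4.03
eef_pos: [0.5493, 0.1771, 0.0781]
ee_rot: [[1.0, -0.0, -0.001], [-0.0, -1.0, -0.0], [-0.001, 0.0, -1.0]]
wrist_force: [-0.0, 0.3, -0.7]
grip_width: -0.0
time_s: 4.45
eef_pos: [0.5498, 0.177, 0.0738]
ee_rot: [[1.0, -0.0, 0.001], [-0.0, -1.0, 0.0], [0.001, -0.0, -1.0]]
wrist_force: [-0.9, -0.1, 4.2]
grip_width: 0.002
```

Contact at z≈0.074, so this side is about 4 mm high. I'll press further.

```bash
python3 -m creep '[[0,0,0.001,0,0],[0,0,0.001,0,0],[0,0,0.001,0,0],[0,0,0,0,0],[0,0,0,0,0]]'
python3 -m creep '[[0,0,0.001,0,0],[0,0,0.001,0,0],[0,0,0.001,0,0],[0,0,0,0,0],[0,0,0,0,0]]'
python3 -c "
import h,cv2
im=h.manip.grab_frame('scene');cv2.imwrite('pics/scene1.png',im)
cv2.imwrite('pics/p1.png',cv2.resize(im[180:300,270:430],(640,480),interpolation=cv2.INTER_CUBIC))"
```

```text
time_s: 4.87
eef_pos: [0.5515, 0.1765, 0.073]
ee_rot: [[1.0, -0.0, 0.007], [-0.0, -1.0, -0.001], [0.007, 0.001, -1.0]]
wrist_force: [-0.3, -4.6, 18.8]
grip_width: -0.003
time_s: 5.28
eef_pos: [0.5528, 0.1762, 0.0723]
ee_rot: [[1.0, -0.0, 0.011], [-0.0, -1.0, -0.001], [0.011, 0.001, -1.0]]
wrist_force: [-1.7, -6.1, 34.7]
grip_width: -0.001
```

View pics/p1.png

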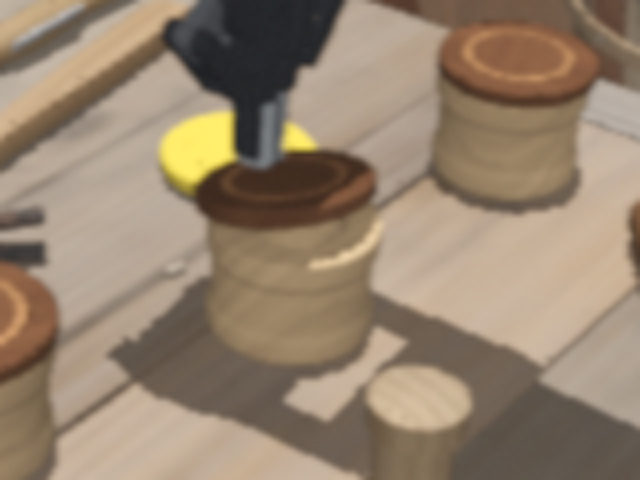

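```bash
python3 - <<'E'
import cv2,numpy as np
from fit import *
out=[]
for n in("scene0","scene1"):
    im,K,E=load(n); im=cv2.resize(im[205:275,312:375],(400,444),interpolation=cv2.INTER_CUBIC)
    # level-lid bottom & top circle at fitted position for reference
    h=cv2.convexHull(proj(model([.5233,.1908,.06,0,0]),K,E).astype(np.float32))[:,0]
    s=400/63;cv2.polylines(im,[((h-[312,205])*s).astype(int)],True,(0,255,0),1)
    out.append(im)
cv2.imwrite("pics/cmp.png",np.hstack(out))
E
```

```text
(no output)
```

View pics/cmp.png

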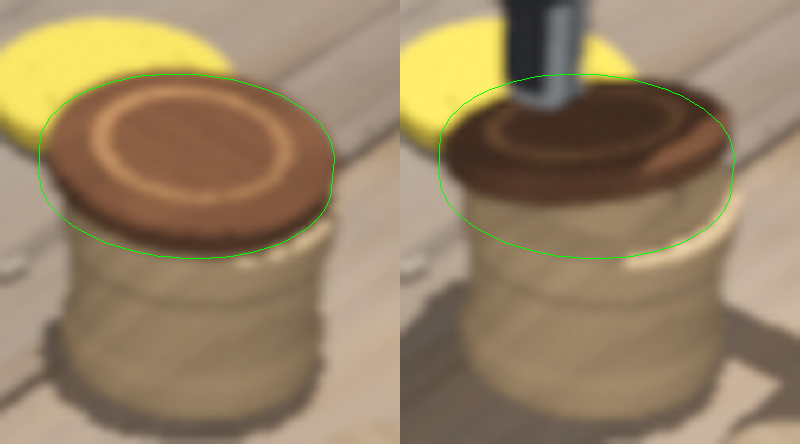

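The lid has clearly rocked: its near side has risen well above the rim. I'll lift off, turn the tool so its x axis lies along the high direction, and move outside the high edge.

```bash
python3 -m creep '[[0,0,-0.005,0,0],[0,0,-0.006,0,0],[0,0,-0.015,0,0],[0,0,-0.015,0,0],[0,0,0,0,0]]'
python3 -m creep '[[0.006,0.003,0,0.0916,0],[0.006,0.003,0,0.0916,0],[0.006,0.003,0,0.0916,0],[0.006,0.003,0,0.0916,0],[0.006,0.003,0,0.0916,0]]'
python3 -c "
import h,cv2
im=h.manip.grab_frame('scene');cv2.imwrite('pics/scene2.png',im);cv2.imwrite('pics/top2.png',h.manip.grab_frame('top'));h.shot('w4')
"; sed "s/^L=.*/L={'y2':(.522,.190)}/" fit.py>fit2.py; python3 fit2.py scene2 top2 w4
```

```text
time_s: 5.75
eef_pos: [0.5504, 0.1772, 0.1106]
ee_rot: [[1.0, -0.0, 0.004], [-0.0, -1.0, 0.0], [0.004, -0.0, -1.0]]
wrist_force: [0.6, 1.0, -0.8]
grip_width: 0.002
time_s: 6.17
eef_pos: [0.5758, 0.1568, 0.1072]
ee_rot: [[0.895, -0.446, -0.002], [-0.446, -0.895, -0.0], [-0.001, 0.001, -1.0]]
wrist_force: [0.2, -0.2, 0.7]
grip_width: 0.0
w4 cam [0.651 0.12  0.25 ] look [-0.29  0.14 -0.95] 378.92314727292637
{'at': [0.5652, 0.3407, 0.0696], 'p': 0.9}
{'at': [0.5525, 0.1984, 0.0744], 'p': 0.82}
{'at': [0.5279, 0.0151, 0.0716], 'p': 0.76}
{'at': [0.6305, 0.0945, 0.0119], 'p': 0.57}
y2 scene2 area 1.29 xyz [531.7 183.6  61.1] down-dir tilt deg [-13.3   2.2] rms 1.64
y2 top2 area 0.28 xyz [522.3 191.9  61. ] down-dir tilt deg [0.1 0. ] rms 1.51
y2 w4 area 0.55 xyz [540.3 177.6  60.8] down-dir tilt deg [-23.4  11.9] rms 3.38
y2 ALL [522. 190.  60.] [0. 0.]
```

```bash
python3 -m creep '[[0.004,-0.007,0.008,0,0],[0,0,0.012,0,0],[0,0,0.012,0,0],[0,0,0.012,0,0],[0,0,0,0,0]]'
python3 -m creep '[[-0.001,0,0,0,0],[-0.001,0,0,0,0],[-0.001,0,0,0,0],[-0.001,0,0,0,0],[0,0,0,0,0]]'
```

```text
time_s: 6.78
eef_pos: [0.5814, 0.1619, 0.0614]
ee_rot: [[0.898, -0.441, -0.005], [-0.441, -0.898, -0.0], [-0.004, 0.002, -1.0]]
wrist_force: [-0.2, 0.4, -0.5]
grip_width: 0.002
time_s: 7.2
eef_pos: [0.579, 0.1634, 0.0649]
ee_rot: [[0.897, -0.442, 0.001], [-0.442, -0.897, 0.0], [0.001, -0.0, -1.0]]
wrist_force: [-0.1, -0.1, -0.2]
grip_width: -0.001
```

```bash
python3 -m creep '[[-0.001,0,0.001,0,0],[-0.001,0,0,0,0],[-0.001,0,0,0,0],[-0.001,0,0,0,0],[-0.001,0,0,0,0]]'
python3 -m creep '[[-0.001,0,0,0,0],[-0.001,0,0,0,0],[-0.001,0,0,0,0],[0,0,0,0,0],[0,0,0,0,0]]'
```

```text
time_s: 7.62
eef_pos: [0.5745, 0.1655, 0.0633]
ee_rot: [[0.897, -0.442, 0.0], [-0.442, -0.897, -0.0], [0.0, 0.0, -1.0]]
wrist_force: [-0.8, -0.9, 1.1]
grip_width: -0.0
time_s: 8.03
eef_pos: [0.5719, 0.1668, 0.0634]
ee_rot: [[0.897, -0.442, 0.0], [-0.442, -0.897, 0.0], [-0.0, -0.0, -1.0]]
wrist_force: [-0.1, 0.4, -0.2]
grip_width: 0.0
```

```bash
python3 -m creep '[[-0.001,0,0,0,0],[-0.001,0,0,0,0],[-0.001,0,0,0,0],[0,0,0,0,0],[0,0,0,0,0]]'
python3 -m creep '[[-0.001,0,0,0,0],[-0.001,0,0,0,0],[0,0,0,0,0],[0,0,0,0,0],[0,0,0,0,0]]'
python3 -m creep '[[-0.001,0,0,0,0],[-0.001,0,0,0,0],[0,0,0,0,0],[0,0,0,0,0],[0,0,0,0,0]]'
```

```text
time_s: 8.45
eef_pos: [0.5691, 0.1682, 0.0634]
ee_rot: [[0.897, -0.442, -0.0], [-0.442, -0.897, 0.0], [-0.0, 0.0, -1.0]]
wrist_force: [-0.5, -0.7, 0.3]
grip_width: 0.004
time_s: 8.87
eef_pos: [0.5675, 0.1689, 0.0633]
ee_rot: [[0.897, -0.442, 0.0], [-0.442, -0.897, -0.0], [0.0, -0.0, -1.0]]
wrist_force: [1.7, -1.4, -0.5]
grip_width: -0.004
time_s: 9.28
eef_pos: [0.567, 0.1691, 0.0639]
ee_rot: [[0.897, -0.442, 0.003], [-0.442, -0.897, -0.001], [0.004, -0.001, -1.0]]
wrist_force: [5.3, -5.4, 0.9]
grip_width: 0.0
```

Resistance is rising after about 5 mm of push, so I'll look.

```bash
python3 - <<'E'
import cv2,numpy as np
from fit import *
cv2.imwrite("pics/scene3.png",manip.grab_frame("scene"))
out=[]
for n in("scene0","scene3"):
    im,K,E=load(n); im=cv2.resize(im[205:275,312:375],(400,444),interpolation=cv2.INTER_CUBIC)
    h=cv2.convexHull(proj(model([.5183,.1930,.06,0,0]),K,E).astype(np.float32))[:,0]
    s=400/63;cv2.polylines(im,[((h-[312,205])*s).astype(int)],True,(0,255,0),1)
    out.append(im)
cv2.imwrite("pics/cmp3.png",np.hstack(out))
E
```

```text
(no output)
```

View pics/cmp3.png

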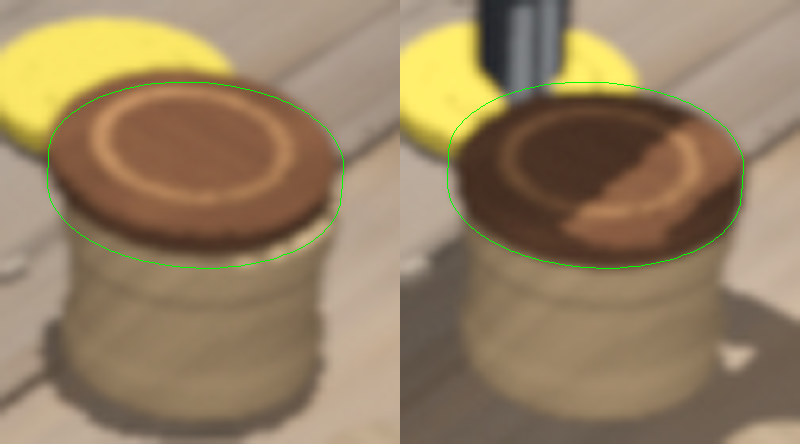

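The lid now lies over the pot with no rim showing, so it looks seated. I'll back off, clear the view and check.

```bash
python3 -m creep '[[0.003,0,0,0,0],[0.005,0,0,0,0],[0.01,0,0,0,0],[0,0,-0.03,0,0],[0,0,-0.04,0,0]]'
python3 -m creep '[[-0.03,0.03,-0.02,0,0],[-0.03,0.03,-0.01,0,0],[-0.04,0.01,0,0,0],[-0.04,0,0,0,0],[-0.02,0,0,0,0]]'
python3 -m creep '[[0,0,0,0,0],[0,0,0,0,0],[0,0,0,0,0],[0,0,0,0,0],[0,0,0,0,0]]'
python3 - <<'E'
import cv2,numpy as np,h
from fit import *
for c in("scene","top"):cv2.imwrite(f"pics/{c}4.png",manip.grab_frame(c))
h.shot('w5')
out=[]
for c,(x,y) in(("scene",(312,205)),("top",(312,220))):
  for i in(0,4):
    im,K,E=load(f"{c}{i}"); im=cv2.resize(im[y:y+70,x:x+63],(270,300),interpolation=cv2.INTER_CUBIC)
    out.append(im)
cv2.imwrite("pics/cmp4.png",np.vstack([np.hstack(out[:2]),np.hstack(out[2:])]))
for t in("spool_short","spool_tall"):print(t,manip.spot_in(t,"scene"))
E
python3 fit.py scene4 top4 w5
```

```text
time_s: 9.75
eef_pos: [0.5809, 0.1613, 0.131]
ee_rot: [[0.897, -0.443, -0.008], [-0.443, -0.897, -0.0], [-0.007, 0.004, -1.0]]
wrist_force: [-0.3, -0.6, 0.6]
grip_width: 0.004
time_s: 10.17
eef_pos: [0.4101, 0.1725, 0.1609]
ee_rot: [[0.897, -0.443, -0.002], [-0.443, -0.897, 0.0], [-0.002, 0.0, -1.0]]
wrist_force: [-0.1, 0.3, 0.3]
grip_width: 0.003
time_s: 10.58
eef_pos: [0.4145, 0.1716, 0.1604]
ee_rot: [[0.896, -0.443, -0.0], [-0.443, -0.896, -0.0], [-0.0, 0.0, -1.0]]
wrist_force: [-0.5, 0.1, 0.2]
grip_width: -0.003
w5 cam [0.489 0.135 0.304] look [-0.29  0.14 -0.95] 378.92314727292637
{'at': [0.5184, 0.1925, 0.0694], 'p': 0.96}
{'at': [0.4816, 0.0078, 0.0698], 'p': 0.71}
{'at': [0.5429, 0.3248, 0.0609], 'p': 0.59}
spool_short [{'at': [0.6853, 0.3365, 0.0351], 'p': 0.67}]
spool_tall [{'at': [0.3812, 0.2852, 0.0504], 'p': 0.62}]
y0 scene4 area 2.39 xyz [511.5 -24.7  61. ] down-dir tilt deg [-17.6  41.4] rms 6.54
y0 top4 area 0.99 xyz [516.2  -5.1  61. ] down-dir tilt deg [-0.1  3.3] rms 0.49
y0 ALL [516.   -3.9  65.2] [0. 0.]
y2 scene4 area 1.38 xyz [528.  185.7  61.1] down-dir tilt deg [-15.3   4.6] rms 2.38
y2 top4 area 0.96 xyz [517.7 194.9  61. ] down-dir tilt deg [-0.   0.1] rms 0.28
y2 w5 area 0.96 xyz [517.6 193.1  59.5] down-dir tilt deg [0.  1.8] rms 0.34
y2 ALL [517.8 193.3  58.1] [-0.7  0. ]
y36 scene4 area 0.95 xyz [571.2 362.2  60.9] down-dir tilt deg [ 1.3 -1.2] rms 0.39
y36 top4 area 0.98 xyz [571.7 360.9  61. ] down-dir tilt deg [-1.4 -0.2] rms 0.22
y36 ALL [571.9 361.2  59.9] [ 1.2 -1. ]
```

View pics/cmp4.png

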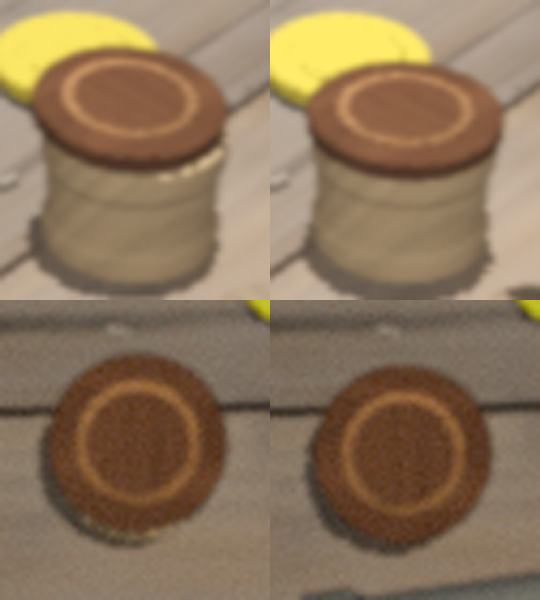

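View pics/w5.png

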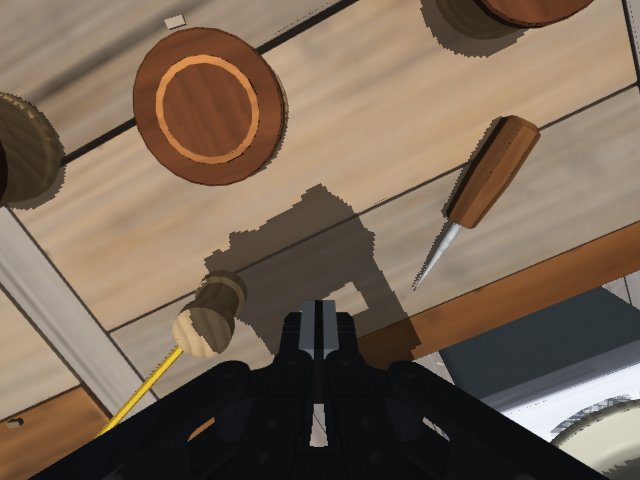

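The lid moved about 6 mm. It looks level and the exposed rim is gone. As a last check I'll press lightly on the side that was high.

```bash
python3 -m creep '[[0.028,-0.016,0.01,0,0],[0.028,-0.016,0.015,0,0],[0.028,-0.016,0.015,0,0],[0.029,-0.017,0.02,0,0],[0,0,0.01,0,0]]'
python3 -m creep '[[0,0,0.005,0,0],[0,0,0.003,0,0],[0,0,0,0,0],[0,0,0,0,0],[0,0,0,0,0]]'
python3 -m creep '[[0,0,0.002,0,0],[0,0,0.002,0,0],[0,0,0.001,0,0],[0,0,0,0,0],[0,0,0,0,0]]'
```

```text
time_s: 11.3
eef_pos: [0.5479, 0.18, 0.0879]
ee_rot: [[0.896, -0.443, 0.001], [-0.443, -0.896, -0.0], [0.001, -0.0, -1.0]]
wrist_force: [-2.0, 0.5, -0.5]
grip_width: 0.003
time_s: 11.72
eef_pos: [0.5435, 0.1805, 0.0838]
ee_rot: [[0.897, -0.442, 0.002], [-0.442, -0.897, 0.0], [0.001, -0.001, -1.0]]
wrist_force: [0.2, -0.4, 0.7]
grip_width: -0.002
time_s: 12.13
eef_pos: [0.5436, 0.1803, 0.0776]
ee_rot: [[0.897, -0.442, -0.0], [-0.442, -0.897, 0.0], [-0.0, 0.0, -1.0]]
wrist_force: [0.2, -0.5, -0.4]
grip_width: 0.002
```

```bash
python3 -m creep '[[0,0,0.002,0,0],[0,0,0.002,0,0],[0,0,0.001,0,0],[0,0,0,0,0],[0,0,0,0,0]]'
python3 -m creep '[[0,0,0.001,0,0],[0,0,0.001,0,0],[0,0,0.001,0,0],[0,0,0,0,0],[0,0,0,0,0]]'
```

```text
time_s: 12.55
eef_pos: [0.5436, 0.1803, 0.0725]
ee_rot: [[0.897, -0.442, -0.0], [-0.442, -0.897, -0.0], [-0.0, 0.0, -1.0]]
wrist_force: [-0.1, 0.1, 0.2]
grip_width: 0.0
time_s: 12.97
eef_pos: [0.5438, 0.1804, 0.0703]
ee_rot: [[0.897, -0.442, 0.001], [-0.442, -0.897, 0.0], [0.001, -0.0, -1.0]]
wrist_force: [-2.3, -0.0, 5.7]
grip_width: -0.0
```

Contact is firm at z = 0.0703, where the seated lid's top should be (0.070). Before, this side was at about 0.074. I'll lift off, wait for it to settle and hand in.

```bash
python3 -m creep '[[0,0,-0.005,0,0],[0,0,-0.015,0,0],[0,0,-0.03,0,0],[0,0,-0.03,0,0],[0,0,-0.02,0,0]]'
python3 -m creep '[[-0.03,0.02,0,0,0],[-0.03,0.02,0,0,0],[-0.03,0.02,0,0,0],[0,0,0,0,0],[0,0,0,0,0]]'
python3 - <<'E'
import h,cv2
for c in("top","scene"):cv2.imwrite(f"pics/{c}5.png",h.manip.grab_frame(c))
h.shot('w6')
E
python3 fit.py top5 w6 | grep y2
```

```text
time_s: 13.38
eef_pos: [0.5442, 0.1804, 0.1725]
ee_rot: [[0.897, -0.442, 0.003], [-0.442, -0.897, 0.0], [0.002, -0.002, -1.0]]
wrist_force: [-0.7, -0.3, 0.3]
grip_width: -0.001
time_s: 13.8
eef_pos: [0.4351, 0.1663, 0.1703]
ee_rot: [[0.897, -0.442, 0.0], [-0.442, -0.897, 0.0], [0.0, -0.0, -1.0]]
wrist_force: [0.4, 0.5, -0.2]
grip_width: 0.001
w6 cam [0.512 0.13  0.313] look [-0.29  0.14 -0.95] 378.92314727292637
{'at': [0.518, 0.1925, 0.0717], 'p': 0.98}
{'at': [0.4965, 0.0013, 0.0687], 'p': 0.91}
{'at': [0.5519, 0.3273, 0.07], 'p': 0.72}
{'at': [0.591, 0.1161, 0.0039], 'p': 0.52}
y2 top5 area 0.91 xyz [518.1 194.7  61. ] down-dir tilt deg [-0.   1.9] rms 0.41
y2 w6 area 0.96 xyz [517.7 193.1  59.2] down-dir tilt deg [-0.5  1.3] rms 0.27
y2 ALL [517.7 193.4  58. ] [-0.6 -0.3]
```

```bash
python3 -c "
from station import manip;print(manip.hand_in())"
```

```text
the job is handed in; nothing more can be done
None
```

The unseated lid was the middle one, at about (0.523, 0.191). It is now seated, and I handed the job in at about 14 s; no verdict was reported.

- **Finding it:** the outline fit put it at about 6° tilt. I pressed its high side at up to about 35 N, and the scene picture showed it rock over. I did not measure how far its centre rose.
- **Seating it:** I pushed it about 6 mm from its high edge towards its low side, until it dropped in and the spigot stopped it.

**Last checks**
- **Height:** a light press on the side that had been high met firm contact at z = 0.0703. A seated lid's top is at 0.070; before, that side was at about 0.074.
- **Level:** the combined outline fit gave about 0.7° of tilt. Single, near-vertical views gave up to 1.9°, against a limit of about 1.4°, but they are poor at measuring tilt. The combined fit put the underside at 58 mm, which is 2 mm below the rim, so I trusted the press for height.
- **Scene view:** its outline fit failed for this lid from the first picture on, mixing it up with the yellow lid behind it.
- **Other lids and spools:** I did not press or touch the other two lids. The spools read within 3 mm of their starting places. The y≈0.36 lid read within 1 mm. The y≈0 lid was only confirmed from the top camera, because its last scene fit failed too.

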